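# Shake the orange-lidded parts tin and sort it as empty or not

## Task

The closed tin with the orange lid was supposed to be emptied. Pick it up from above, hold it well clear of the worktop and shake it slowly by tipping it over by about 30 degrees and back upright, twice, feeling by its weight or rattle whether anything is left inside; then stand it upright in the green tray if it is empty, or in the red tray if something is still in it. Set it down rather than drop it, and leave the tin with the blue lid where it stands.

Things in the scene. Friction and masses are not known exactly. Their poses are not given: they have to be found in the camera images.
- tin: Closed round aluminium tin, 60 mm diameter, 64 mm high, orange knurled lid of the same diameter, 12 mm high, stays on. Origin: centre of its underside; z: up. The tin to check; grasp it anywhere across its side. Empty it weighs about 0.10 kg (1 N); with the leftover, a loose steel slug (34 mm diameter, 34 mm high) sliding about unseen inside, about 0.35 kg (3.4 N). Which it is changes from start to start.
- blue_tin: Closed round aluminium tin, 60 mm diameter, 64 mm high, blue knurled lid of the same diameter, 12 mm high, stays on. Origin: centre of its underside; z: up. A bystander that looks the same but for the lid; may hold anything; not to be moved.
- green_tray: Open square tray of green plastic for empty tins, fixed to the worktop, 120 x 120 mm outside, walls 4 mm thick, 14 mm high in all, floor 4 mm thick, so a tin in it stands 4 mm above the worktop. Origin: centre of its underside, on the worktop; x and y along its sides, z up.
- red_tray: Open square tray of red plastic for tins that still hold something, fixed to the worktop, 120 x 120 mm outside, walls 4 mm thick, 14 mm high in all, floor 4 mm thick, so a tin in it stands 4 mm above the worktop. Origin: centre of its underside, on the worktop; x and y along its sides, z up.
Things that resemble listed ones, but are neither listed nor needed, are in the scene too. Leave any turquoise look-alike of the tin alone.

How it is judged:
On the way, in this order (a step that is already met when the one before it is completed fails the run):
1. the orange-lidded tin is held in the fingers, upright and over 50 mm above the worktop (height (world z) of tin above 0.05 m and angle between tin's own z axis and vertical below 0.17 rad and contact force between tin and the fingers above 1 N), for 0.1 s.
2. still up there, it is tipped by more than 17 degrees (height (world z) of tin above 0.05 m and angle between tin's own z axis and vertical above 0.3 rad), for 0.05 s.
3. it comes back to within 10 degrees of upright (height (world z) of tin above 0.05 m and angle between tin's own z axis and vertical below 0.17 rad), for 0.02 s.
4. it is tipped by more than 17 degrees again (all of step 2), for 0.05 s.
At the end, for the whole second after the job is handed in: The orange-lidded tin stands still, upright within 7 degrees, on the floor of a tray (centres within 45 mm): the green one if it is empty (weighs under 2 N), the red one if it holds the slug (over 2 N). The blue-lidded tin is upright, within 20 mm of its start (((horizontal distance between tin and green_tray below 0.045 m and z of tin in the frame of green_tray below 0.012 m and contact force between tin and green_tray between 0.3 and 2 N) or (horizontal distance between tin and red_tray below 0.045 m and z of tin in the frame of red_tray below 0.012 m and contact force between tin and red_tray above 2 N)) and angle between each of tin, blue_tin's own z axis and vertical below 0.12 rad and linear speed of tin below 0.03 m/s and distance of blue_tin from where it was at the start of the episode below 0.02 m); the robot touches nothing.
It fails at once if the orange-lidded tin is dropped (faster than 0.7 m/s with no finger touching it) (linear speed of tin above 0.7 m/s and contact force between tin and the fingers below 0.05 N).
It fails at once if the blue-lidded tin is lifted, pushed by more than 30 mm or knocked over (distance of blue_tin from where it was at the start of the episode above 0.03 m or angle between blue_tin's own z axis and vertical above 0.5 rad).
It also fails if it takes over 43 s, if anything falls off the work surface, if the arm or the gripper's body presses on something with over 40 N, if the wrist force passes 120 N, or if a joint passes its speed limit or range.

## Robot

A 7-joint arm with a two-finger parallel gripper is mounted at the origin on a cart in front of the work surface, level with it; the furniture and walls round the work are solid. World frame = base frame: x ahead of the robot, y to its left, z up, the work surface at z = 0. Lengths are in m, angles in rad, forces in N, time in s.
With the tool pointing down it reaches from about 0.35 to 0.9 m from the base axis. Payload 8.1 kg.
Tool frame: the origin (TCP) lies at the very end of the fingers, on their centre line; the grasp point (between the pads) lies 19 mm behind it; z points along the fingers, y is the line along which they close (so a half turn about z gives the same grasp; the last joint's range is limited). The gripper opens to 85 mm and grips with 20 to 120 N. Pads are 22 mm wide; open, the fingers measure 114 mm over their backs; the gripper's body (76 mm by 85 mm) begins 54 mm behind the grasp point. The pads swing forward as they close: fully open they stand 13 mm farther back than shut.
Start: joints at [-1.336, 0.434, 0.025, 1.573, -0.012, 1.134, -0.075], TCP at [0.207, 0.59, 0.192] pointing down, gripper open.
Joint ranges: [-2.62, 2.62], [-0.44, 2.09], [-1.27, 1.32], [0.08, 2.57], [-1.32, 4.46], [0.12, 2], [-2.74, 2.74]. Speed limits (rad/s): [2.22, 2.22, 3.01, 3.01, 3.14, 3.14, 3.14].

## Interface

Orientations are given as a unit quaternion [x, y, z, w].
In Python, from workcell import robot gives the robot as it stands. The module is installed in compiled form; this text tells all that it offers.
- The arm moves only by the shell command python3 -m pendant 'ROWS' [FORCE]. ROWS is JSON, a list of rows, each an object of numbers: "x", "y", "z": the shift along the tool's x, y, z in m; "rx", "ry", "rz": the turn, a rotation vector about the tool's x, y, z in rad; "hand": the closure in counts, from 0 (fully open) to 255 (shut). A call has 1 to 20 rows; each row shifts and turns the commanded pose from where the row before left it, along the tool's axes as they then stand; what a row does not reach is not made up. A row lasts 1/10 s, in which the tool goes at most 50 mm and 8.59 degrees, less where a joint would pass 70% of its speed; a pose out of reach is approached as far as the arm can. A call is refused whole if a number of a shift passes 0.05 or a number of a turn 0.15, either way. A call with a gripper value outside its range is refused whole. The fingers move at their own pace and stop on an object; FORCE is the grip in N (left out, the last holds). Time passes only in rows, so rows that do not move let the fingers close. It gives the time, the measured TCP pose, the force, the opening and the grip force at its end, in the units of the state.
- robot.observe(): the state, without advancing time (a new reading comes with each control period).
- robot.capture(name): name is "side" or "top"; returns a dict with "color" (384x512x3 uint8, red, green, blue), "fx", "fy", "cx", "cy" (pixels), "extrinsics" (4x4, takes a point from camera to world coordinates). Camera axes: x right, y up, looking along -z (the intrinsics and any distortion apply to the point x, -y, -z); pixel columns grow to the right and rows downward; lengths in m; the calibration is good to about 2 mm. A picture is of the moment at which its call begins. There is no depth.
- robot.hand_in(): hands the job in; it is judged then, once.
The state is a dict: "time_s": time; "qpos": joint angles; "dq": joint speeds; "effort": joint torques, N m; "tool_pos": TCP position; "eef_rot": TCP orientation; "force": force on the tool from outside, world axes, zero at the start; "ft_torque": the same for the moment, N m; "width": finger opening in m; "gripper_force": force on a finger pad.
Only numpy, scipy, OpenCV 4.12 (cv2) and the standard library are available. Lean on these libraries where they do the work, as an engineer would, in place of code of your own. Each camera call takes 0.05 s, during which the arm holds its last target. There are 200 camera calls.

## Working session

There is one attempt and no reset: what is moved stays moved. The work goes in short steps, Python scripts to look and compute and a shell command to move; the robot and the scene stay as the last step left them, time stands still between calls to the robot, and variables do not carry over. Pictures are saved under pics/ and viewed, at most 11 in all, crops included, and the job is handed in when it is done.

```bash
mkdir -p pics
python3 - <<'E'
from workcell import robot
import cv2,numpy as np
s=robot.observe(); print({k:np.round(v,3).tolist() for k,v in s.items()})
for n in("top","side"):
    c=robot.capture(n); cv2.imwrite(f"pics/{n}0.png",c["color"][:,:,::-1]); print(n,c["fx"],c["fy"],c["cx"],c["cy"],[k for k in c],np.round(c["extrinsics"],4).tolist())
a=cv2.imread("pics/top0.png");b=cv2.imread("pics/side0.png")
cv2.imwrite("pics/both0.png",np.vstack([a,b])[:, :] if 0 else cv2.resize(np.hstack([a,b]),(800,300)))
E
```

```text
{'time_s': 0.0, 'qpos': [-1.336, 0.435, 0.025, 1.574, -0.012, 1.134, -0.075], 'dq': [0.002, -0.002, -0.0, -0.001, -0.0, -0.003, -0.001], 'effort': [-0.006, -67.055, 1.022, -31.651, 0.014, 0.001, -0.0], 'tool_pos': [0.207, 0.589, 0.191], 'eef_rot': [0.168, 0.986, -0.001, -0.0], 'force': [-0.041, -0.296, -1.472], 'ft_torque': [-0.017, -0.023, 0.016], 'gripper_force': 0.0, 'width': 0.085}
top 365.8917658289791 365.8917658289791 262.3677445472616 193.240922787412 ['color', 'fx', 'fy', 'cx', 'cy', 'extrinsics'] [[-0.0042, 0.9889, -0.1485, 0.2668], [-1.0, -0.003, 0.0077, -0.0574], [0.0072, 0.1485, 0.9889, 0.8896], [0.0, 0.0, 0.0, 1.0]]
side 447.84316926813693 447.84316926813693 256.9697194015071 186.85546383432137 ['color', 'fx', 'fy', 'cx', 'cy', 'extrinsics'] [[-0.9973, -0.0508, 0.0524, 0.451], [0.073, -0.6762, 0.7331, 0.6197], [-0.0019, 0.735, 0.6781, 0.6662], [0.0, 0.0, 0.0, 1.0]]
```

View pics/top0.png

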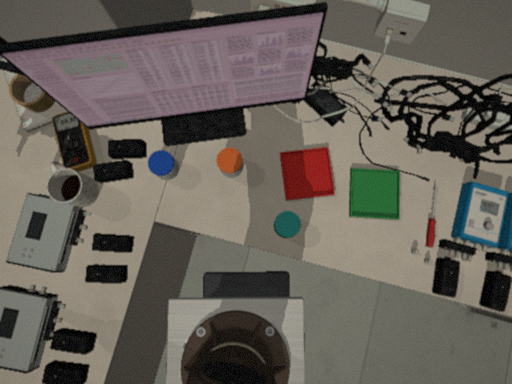

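View pics/side0.png

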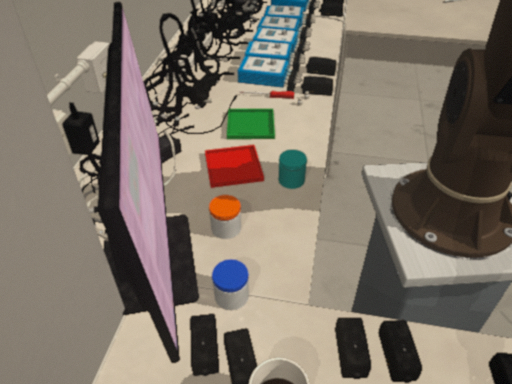

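Top view: orange lid (230,160), blue lid (161,162), turquoise look-alike (287,224), red tray (307,173), green tray (374,193), and a monitor behind the tins, with its lower edge at row ~110. The side view confirms the same order and shows the monitor standing close to the tins.

```bash
cat > h.py <<'E'
from workcell import robot
import cv2,numpy as np
from scipy.spatial.transform import Rotation as R
R_={"orange":((5,150,120),(16,255,255)),"blue":((112,150,80),(125,255,255)),"red":((174,120,80),(180,255,255)),"green":((55,120,60),(72,255,255)),"teal":((82,120,60),(95,255,255))}
def mask(c,k):
    h=cv2.cvtColor(c["color"],cv2.COLOR_RGB2HSV); return cv2.inRange(h,*map(np.array,R_[k]))
def big(c,k):
    cs,_=cv2.findContours(mask(c,k),cv2.RETR_EXTERNAL,cv2.CHAIN_APPROX_NONE); return max(cs,key=cv2.contourArea)
def ray(c,u,v):
    d=np.array([(u-c["cx"])/c["fx"],-(v-c["cy"])/c["fy"],-1]); E=c["extrinsics"]; return E[:3,3],E[:3,:3]@d
def plane(c,u,v,z):
    o,d=ray(c,u,v); return (o+d*(z-o[2])/d[2])[:3]
E
python3 - <<'E'
from h import *
t=robot.capture("top"); s=robot.capture("side")
for k,z in dict(orange=.058,blue=.058,red=.014,green=.014,teal=.06).items():
  for n,c in(("top",t),("side",s)):
    m=big(c,k); r=cv2.minAreaRect(m); (u,v)=r[0]
    p=[np.round(plane(c,u,v,zz),3).tolist() for zz in (z,z+.012)]
    e=''
    if k in("red","green") : 
        pts=np.array([plane(c,*q,.014)[:2] for q in m[:,0]],dtype=np.float32); rr=cv2.minAreaRect(pts); e=[np.round(x,3) for x in rr]
    print(k,n,cv2.contourArea(m),np.round(r[0]),np.round(r[1]),p,e)
# monitor bottom edge/top edges in both views
for n,c,q in(("top",t,[(75,125),(308,100)]),("side",s,[(175,355),(120,5)])):
  for u,v in q: print(n,u,v,[np.round(plane(c,u,v,z),3).tolist() for z in (.05,.15,.3,.45)])
E
```

```text
orange top 431.0 [229. 159.] [23. 25.] [[0.472, 0.014, 0.058], [0.469, 0.013, 0.07]] 
orange side 603.5 [224. 207.] [24. 31.] [[0.47, 0.014, 0.058], [0.47, 0.026, 0.07]] 
blue top 0.0 [163. 174.] [0. 0.] [[0.437, 0.166, 0.058], [0.435, 0.163, 0.07]] 
blue side 55.0 [232. 280.] [22. 34.] [[0.461, 0.183, 0.058], [0.46, 0.191, 0.07]] 
red top 1.5 [298. 154.] [3. 1.] [[0.494, -0.153, 0.014], [0.491, -0.152, 0.026]] [array([ 0.494, -0.153]), array([0.002, 0.008]), np.float64(88.91)]Traceback (most recent call last):
  File "<stdin>", line 5, in <module>
  File "h.py", line 8, in big
    cs,_=cv2.findContours(mask(c,k),cv2.RETR_EXTERNAL,cv2.CHAIN_APPROX_NONE); return max(cs,key=cv2.contourArea)
                                                                                     ~~~^^^^^^^^^^^^^^^^^^^^^^^^
ValueError: max() iterable argument is empty
```

```bash
sed -i 's/"blue":((112,150,80),(125/"blue":((108,150,60),(130/; s/"red":((174,120,80),(180/"red":((0,150,60),(4/' h.py
python3 - <<'E'
from h import *
t=robot.capture("top"); s=robot.capture("side")
for n,c in(("top",t),("side",s)):
  for k in("red","green","teal","blue"):
    u,v=dict(top=dict(red=(307,173),green=(374,193),teal=(287,224),blue=(161,162)),side=dict(red=(234,165),green=(250,123),teal=(292,170),blue=(230,275)))[n][k]
    px=c["color"][v,u]; hsv=cv2.cvtColor(c["color"],cv2.COLOR_RGB2HSV).astype(int); h=hsv[v,u]
    m=((np.abs((hsv[...,0]-h[0]+90)%180-90)<6)&(hsv[...,1]>150)&(hsv[...,2]>40)).astype(np.uint8)
    _,L,st,ce=cv2.connectedComponentsWithStats(m); l=L[v,u]
    q=np.argwhere(L==l)[:,::-1]; z={"red":.014,"green":.014,"teal":.06,"blue":.058}[k]
    pts=np.array([plane(c,*x,z)[:2] for x in q],np.float32); r=cv2.minAreaRect(pts)
    print(n,k,h,st[l],[np.round(x,3).tolist() for x in r],np.round(pts.mean(0),3))
for n,c,q in(("top",t,[(75,125),(308,100)]),("side",s,[(175,355),(120,5)])):
  for u,v in q: print(n,u,v,[np.round(plane(c,u,v,z),2).tolist() for z in (.05,.15,.3,.45)])
E
```

```text
top red [  1 195 152] [ 280  147   54   53 2299] [[0.448, -0.173], [0.119, 0.119], 6.529] [ 0.447 -0.173]
top green [ 63 147 106] [     0      0    512    384 195068] [[0.438, -0.052], [0.949, 1.343], 0.064] [ 0.415 -0.046]
top teal [ 85 167  87] [275 212  25  25 478] [[0.321, -0.119], [0.054, 0.054], 89.468] [ 0.32  -0.119]
top blue [111 184 125] [149 151  25  24 471] [[0.465, 0.171], [0.056, 0.055], 89.873] [0.464 0.172]
side red [  2 238 201] [ 205  145   59   43 1939] [[0.449, -0.164], [0.119, 0.131], 6.549] [ 0.449 -0.161]
side green [ 64 191 135] [ 228  110   46   28 1252] [[0.401, -0.325], [0.12, 0.116], 85.67] [ 0.4   -0.323]
side teal [ 87 141  85] [     0      0    512    384 195813] [[0.393, -0.341], [1.397, 1.862], 85.523] [ 0.402 -0.12 ]
side blue [111 200 172] [213 260  35  32 860] [[0.464, 0.173], [0.062, 0.056], 89.943] [0.464 0.173]
top 75 125 [[0.56, 0.38, 0.05], [0.52, 0.33, 0.15], [0.47, 0.25, 0.3], [0.42, 0.17, 0.45]]
top 308 100 [[0.62, -0.18, 0.05], [0.58, -0.16, 0.15], [0.52, -0.14, 0.3], [0.45, -0.12, 0.45]]
side 175 355 [[0.55, 0.3, 0.05], [0.53, 0.35, 0.15], [0.51, 0.43, 0.3], [0.48, 0.51, 0.45]]
side 120 5 [[0.83, -1.05, 0.05], [0.77, -0.78, 0.15], [0.68, -0.38, 0.3], [0.58, 0.03, 0.45]]
```

```bash
python3 -m pendant '[{"x":-0.022,"y":-0.023},{"x":-0.022,"y":-0.023},{"x":-0.022,"y":-0.023},{"x":-0.022,"y":-0.023},{"x":-0.022,"y":-0.023},{"x":-0.022,"y":-0.023},{"x":-0.022,"y":-0.023},{"x":-0.022,"y":-0.023},{"x":-0.022,"y":-0.023},{"x":-0.022,"y":-0.023},{"x":-0.022,"y":-0.023},{"x":-0.022,"y":-0.023},{"x":-0.022,"y":-0.023},{"x":-0.022,"y":-0.023},{"x":-0.022,"y":-0.023},{"x":-0.022,"y":-0.023},{"x":-0.022,"y":-0.023},{"x":-0.022,"y":-0.023}]'
```

```text
invalid input at $[0]: expected keys x, y, z, rx, ry, rz, hand
```

```bash
python3 -m pendant '[{"x":-0.022,"y":-0.023,"z":0,"rx":0,"ry":0,"rz":0,"hand":0},{"x":-0.022,"y":-0.023,"z":0,"rx":0,"ry":0,"rz":0,"hand":0},{"x":-0.022,"y":-0.023,"z":0,"rx":0,"ry":0,"rz":0,"hand":0},{"x":-0.022,"y":-0.023,"z":0,"rx":0,"ry":0,"rz":0,"hand":0},{"x":-0.022,"y":-0.023,"z":0,"rx":0,"ry":0,"rz":0,"hand":0},{"x":-0.022,"y":-0.023,"z":0,"rx":0,"ry":0,"rz":0,"hand":0},{"x":-0.022,"y":-0.023,"z":0,"rx":0,"ry":0,"rz":0,"hand":0},{"x":-0.022,"y":-0.023,"z":0,"rx":0,"ry":0,"rz":0,"hand":0},{"x":-0.022,"y":-0.023,"z":0,"rx":0,"ry":0,"rz":0,"hand":0},{"x":-0.022,"y":-0.023,"z":0,"rx":0,"ry":0,"rz":0,"hand":0},{"x":-0.022,"y":-0.023,"z":0,"rx":0,"ry":0,"rz":0,"hand":0},{"x":-0.022,"y":-0.023,"z":0,"rx":0,"ry":0,"rz":0,"hand":0}]'
```

```text
time_s: 1.5
tool_pos: [0.3652, 0.2406, 0.1917]
eef_rot: [0.168, 0.986, 0.0, 0.0]
force: [0.9, 0.9, 0.3]
width: 0.0853
gripper_force: 0.0
```

```bash
python3 -m pendant '[{"x":-0.022,"y":-0.0224,"z":0,"rx":0,"ry":0,"rz":0,"hand":0},{"x":-0.022,"y":-0.0224,"z":0,"rx":0,"ry":0,"rz":0,"hand":0},{"x":-0.022,"y":-0.0224,"z":0,"rx":0,"ry":0,"rz":0,"hand":0},{"x":-0.022,"y":-0.0224,"z":0,"rx":0,"ry":0,"rz":0,"hand":0},{"x":-0.022,"y":-0.0224,"z":0,"rx":0,"ry":0,"rz":0,"hand":0},{"x":-0.022,"y":-0.0224,"z":0,"rx":0,"ry":0,"rz":0,"hand":0},{"x":-0.022,"y":-0.0224,"z":0,"rx":0,"ry":0,"rz":0,"hand":0},{"x":-0.022,"y":-0.0224,"z":0,"rx":0,"ry":0,"rz":0,"hand":0},{"x":0,"y":0,"z":0,"rx":0,"ry":0,"rz":-0.1,"hand":0},{"x":0,"y":0,"z":0,"rx":0,"ry":0,"rz":-0.1,"hand":0},{"x":0,"y":0,"z":0,"rx":0,"ry":0,"rz":-0.1,"hand":0},{"x":0,"y":0,"z":0,"rx":0,"ry":0,"rz":0,"hand":0}]'
python3 - <<'E'
from h import *
s=robot.observe(); print(np.round(s["qpos"],2),R.from_quat(s["eef_rot"]).as_matrix().round(3).tolist())
for n in("top","side"):
    c=robot.capture(n); cv2.imwrite(f"pics/{n}1.png",c["color"][:,:,::-1])
    m=big(c,"orange"); print(n,cv2.contourArea(m),cv2.boundingRect(m))
cv2.imwrite("pics/b1.png",cv2.resize(np.hstack([cv2.imread("pics/top1.png"),cv2.imread("pics/side1.png")]),(800,300)))
E
```

```text
time_s: 2.7
tool_pos: [0.4714, 0.0143, 0.1916]
eef_rot: [0.018, 1.0, 0.0, 0.0]
force: [1.0, -0.4, -0.5]
width: 0.0855
gripper_force: 0.0
[-0.44  0.18  0.35  1.95 -0.07  1.02  1.48] [[-0.999, 0.036, 0.0], [0.036, 0.999, 0.0], [-0.0, 0.0, -1.0]]
top 186.5 (230, 148, 12, 25)
side 586.0 (209, 195, 31, 25)
```

View pics/b1.png

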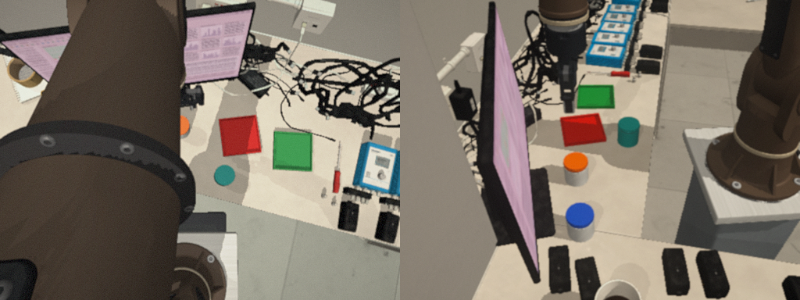

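The view shows the tin (side pic ~(575,168) in the joined image) under the fingers, with the arm clear of the monitor and the blue tin. Descending now.

```bash
python3 -m pendant '[{"x":0,"y":0,"z":0.025,"rx":0,"ry":0,"rz":0,"hand":0},{"x":0,"y":0,"z":0.025,"rx":0,"ry":0,"rz":0,"hand":0},{"x":0,"y":0,"z":0.025,"rx":0,"ry":0,"rz":0,"hand":0},{"x":0,"y":0,"z":0.025,"rx":0,"ry":0,"rz":0,"hand":0},{"x":0,"y":0,"z":0.02,"rx":0,"ry":0,"rz":0,"hand":0},{"x":0,"y":0,"z":0.02,"rx":0,"ry":0,"rz":0,"hand":0},{"x":0,"y":0,"z":0.015,"rx":0,"ry":0,"rz":0,"hand":0},{"x":0,"y":0,"z":0.015,"rx":0,"ry":0,"rz":0,"hand":0},{"x":0,"y":0,"z":0,"rx":0,"ry":0,"rz":0,"hand":0}]'
python3 -c "
from h import *
for n in('top','side'):
    c=robot.capture(n);m=big(c,'orange'); print(n,cv2.boundingRect(m))
    cv2.imwrite('pics/%s2.png'%n,c['color'][:,:,::-1])
a=cv2.imread('pics/side2.png')[120:320,130:330]; cv2.imwrite('pics/c2.png',cv2.resize(a,(600,600)))"
```

```text
time_s: 3.7
tool_pos: [0.4702, 0.0143, 0.0201]
eef_rot: [0.02, 1.0, -0.0, -0.001]
force: [0.3, -0.5, 0.6]
width: 0.0852
gripper_force: 0.0
top (223, 158, 19, 15)
side (228, 195, 12, 24)
```

View pics/c2.png

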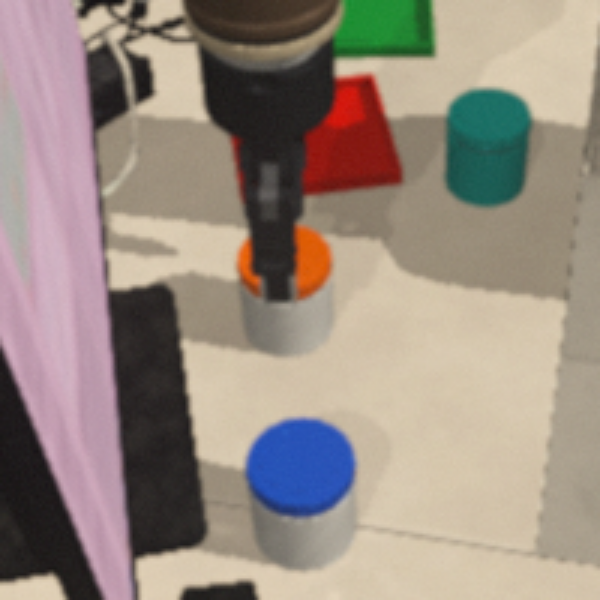

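The crop shows the tin (orange lid at (285,265)) between the open fingers, with the finger about 3–4 mm off to the monitor side. I'll nudge it and close.

```bash
python3 -m pendant '[{"x":0.003,"y":0,"z":0,"rx":0,"ry":0,"rz":0,"hand":0},{"x":0,"y":0,"z":0,"rx":0,"ry":0,"rz":0,"hand":60},{"x":0,"y":0,"z":0,"rx":0,"ry":0,"rz":0,"hand":120},{"x":0,"y":0,"z":0,"rx":0,"ry":0,"rz":0,"hand":140},{"x":0,"y":0,"z":0,"rx":0,"ry":0,"rz":0,"hand":140},{"x":0,"y":0,"z":0,"rx":0,"ry":0,"rz":0,"hand":140},{"x":0,"y":0,"z":0,"rx":0,"ry":0,"rz":0,"hand":140},{"x":0,"y":0,"z":0,"rx":0,"ry":0,"rz":0,"hand":140}]' 60; python3 -c "
from h import *
s=robot.observe();print(s['force'],s['ft_torque'],s['effort'])"
```

```text
time_s: 4.6
tool_pos: [0.4695, 0.0148, 0.0229]
eef_rot: [0.019, 1.0, 0.001, 0.001]
force: [-3.4, 0.4, 19.0]
width: 0.039
gripper_force: 9.6
[-3.35629185  0.41092423 19.02740573] [0.08843965 0.90353563 0.01650508] [ 3.04227490e-01 -4.41699493e+01  3.58836830e+00 -1.72397393e+01
  3.61710554e-02 -1.34955827e+00  2.25371547e-02]
```

```bash
python3 -c "
from h import *
c=robot.capture('side')['color'][:,:,::-1]; d=robot.capture('top')['color'][:,:,::-1]
cv2.imwrite('pics/c3.png',np.hstack([cv2.resize(c[160:260,160:290],(390,300)),cv2.resize(d[100:200,170:300],(390,300))]))
s=robot.observe();print(s['width'],s['force'],s['tool_pos'])"
```

```text
0.03856254338568031 [-4.0560774   0.53116424 19.56826992] [0.46947759 0.01479149 0.02289799]
```

View pics/c3.png

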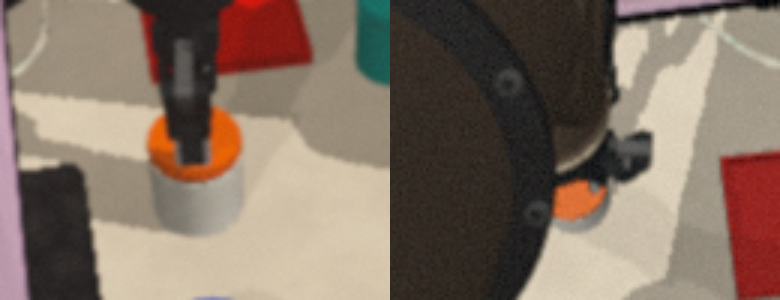

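The crop shows the near fingertip standing over the orange lid, so the fingers closed above the tin. I'll check the true fingertip height.

```bash
python3 -c "
from h import *
c=robot.capture('side')
def yp(u,v,y):
    o,d=ray(c,u,v); return np.round(o+d*(y-o[1])/d[1],3).tolist()
print('open tip',yp(222,220,.014+.057),yp(222,220,.014+.0425))
print('shut tip',yp(160+192/3,160+164/3,.014+.02),yp(160+192/3,160+164/3,.014+.035))
print('tin bottom front', yp(160+196/3,160+235/3,.044))
"
```

```text
open tip [0.474, 0.071, 0.083] [0.475, 0.056, 0.067]
shut tip [0.471, 0.034, 0.058] [0.471, 0.049, 0.073]
tin bottom front [0.472, 0.044, 0.002]
```

The images put the fingertips about 35–40 mm higher than the reported TCP. Opening, then measuring both fingers before going lower.

```bash
python3 -m pendant '[{"x":0,"y":0,"z":-0.003,"rx":0,"ry":0,"rz":0,"hand":0},{"x":0,"y":0,"z":0,"rx":0,"ry":0,"rz":0,"hand":0},{"x":0,"y":0,"z":0,"rx":0,"ry":0,"rz":0,"hand":0},{"x":0,"y":0,"z":0,"rx":0,"ry":0,"rz":0,"hand":0},{"x":0,"y":0,"z":0,"rx":0,"ry":0,"rz":0,"hand":0}]'; python3 -c "
from h import *
s=robot.observe(); print(s['width'],s['tool_pos'])
c=robot.capture('side')['color'][:,:,::-1]; d=robot.capture('top')['color'][:,:,::-1]
cv2.imwrite('pics/c4.png',np.hstack([cv2.resize(c[160:260,160:290],(390,300)),cv2.resize(d[100:200,170:300],(390,300))]))
from h import robot as r
t=r.capture('top'); T=t['extrinsics']
def proj(c,p):
    E=c['extrinsics']; q=E[:3,:3].T@(np.array(p)-E[:3,3]); return np.round([c['cx']+c['fx']*q[0]/-q[2], c['cy']-c['fy']*q[1]/-q[2]],1).tolist()
cs=r.capture('side')
for z in(.03,.07): print(z,[(proj(cs,[.47,.0145+y,z]),proj(t,[.47,.0145+y,z])) for y in(.0425,.057,-.0425,-.057)])
"
```

```text
time_s: 5.25
tool_pos: [0.4682, 0.0145, 0.0243]
eef_rot: [0.019, 1.0, -0.0, -0.0]
force: [0.4, 0.1, -0.1]
width: 0.0852
gripper_force: 0.0
0.08519769628412323 [0.46821889 0.01448796 0.02431737]
0.03 [([225.7, 233.7], [211.9, 162.9]), ([225.9, 239.5], [205.8, 162.9]), ([224.8, 202.0], [247.3, 162.8]), ([224.6, 197.0], [253.3, 162.8])]
0.07 [([224.6, 219.1], [209.6, 158.9]), ([224.8, 225.0], [203.3, 158.9]), ([223.7, 187.5], [246.7, 158.8]), ([223.6, 182.5], [253.0, 158.8])]
```

View pics/c4.png

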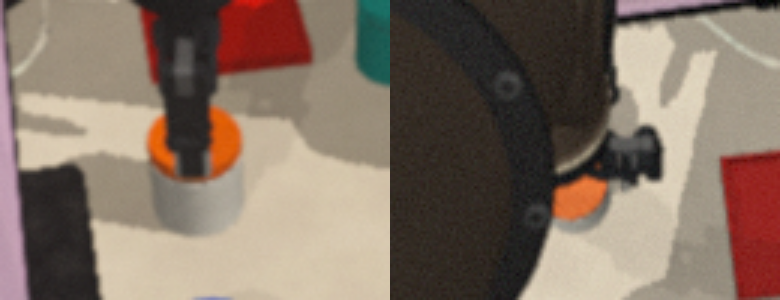

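Fingertips (side px (224,219)) are at z≈0.068 with reported TCP 0.024, so there is a real +33 mm offset. Lowering in steps, watching the force.

```bash
python3 -m pendant '[{"x":0,"y":0,"z":0.01,"rx":0,"ry":0,"rz":0,"hand":0},{"x":0,"y":0,"z":0.01,"rx":0,"ry":0,"rz":0,"hand":0},{"x":0,"y":0,"z":0,"rx":0,"ry":0,"rz":0,"hand":0}]'; python3 -c "
from h import *
c=robot.capture('side')['color'][:,:,::-1]; d=robot.capture('top')['color'][:,:,::-1]
cv2.imwrite('pics/c5.png',np.hstack([cv2.resize(c[160:260,160:290],(390,300)),cv2.resize(d[100:200,170:300],(390,300))]))"
```

```text
time_s: 5.75
tool_pos: [0.4671, 0.0144, 0.0029]
eef_rot: [0.019, 1.0, -0.0, -0.001]
force: [0.3, -0.4, 0.1]
width: 0.0853
gripper_force: 0.0
```

View pics/c5.png

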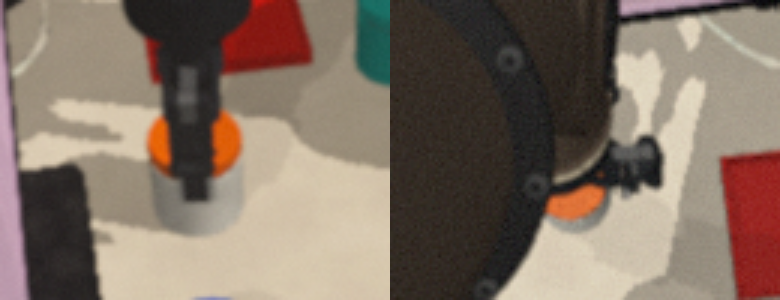

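The fingertip is now at side px (225,227), z≈0.048, alongside the upper tin with no contact. Another 20 mm down, then close.

```bash
python3 -m pendant '[{"x":0,"y":0,"z":0.01,"rx":0,"ry":0,"rz":0,"hand":0},{"x":0,"y":0,"z":0.008,"rx":0,"ry":0,"rz":0,"hand":0},{"x":0,"y":0,"z":0,"rx":0,"ry":0,"rz":0,"hand":0}]'; python3 -m pendant '[{"x":0,"y":0,"z":0,"rx":0,"ry":0,"rz":0,"hand":60},{"x":0,"y":0,"z":0,"rx":0,"ry":0,"rz":0,"hand":110},{"x":0,"y":0,"z":0,"rx":0,"ry":0,"rz":0,"hand":140},{"x":0,"y":0,"z":0,"rx":0,"ry":0,"rz":0,"hand":140},{"x":0,"y":0,"z":0,"rx":0,"ry":0,"rz":0,"hand":140}]' 60
```

```text
time_s: 6.15
tool_pos: [0.4675, 0.0144, -0.0146]
eef_rot: [0.019, 1.0, -0.0, -0.001]
force: [-0.6, -0.3, -0.1]
width: 0.0854
gripper_force: 0.0
time_s: 6.65
tool_pos: [0.4686, 0.0143, -0.013]
eef_rot: [0.019, 1.0, 0.0, 0.0]
force: [-2.0, -0.8, 4.3]
width: 0.0583
gripper_force: 63.5
```

```bash
python3 -m pendant '[{"x":0,"y":0,"z":-0.01,"rx":0,"ry":0,"rz":0,"hand":140},{"x":0,"y":0,"z":-0.02,"rx":0,"ry":0,"rz":0,"hand":140},{"x":0,"y":0,"z":-0.02,"rx":0,"ry":0,"rz":0,"hand":140},{"x":0,"y":0,"z":-0.02,"rx":0,"ry":0,"rz":0,"hand":140},{"x":0,"y":-0.01,"z":-0.02,"rx":0,"ry":0,"rz":0,"hand":140},{"x":0,"y":-0.015,"z":-0.02,"rx":0,"ry":0,"rz":0,"hand":140},{"x":0.005,"y":-0.02,"z":-0.02,"rx":0,"ry":0,"rz":0,"hand":140},{"x":0.01,"y":-0.02,"z":-0.02,"rx":0,"ry":0,"rz":0,"hand":140},{"x":0.01,"y":-0.02,"z":-0.02,"rx":0,"ry":0,"rz":0,"hand":140},{"x":0.01,"y":-0.015,"z":-0.01,"rx":0,"ry":0,"rz":0,"hand":140},{"x":0,"y":0,"z":0,"rx":0,"ry":0,"rz":0,"hand":140},{"x":0,"y":0,"z":0,"rx":0,"ry":0,"rz":0,"hand":140},{"x":0,"y":0,"z":0,"rx":0,"ry":0,"rz":0,"hand":140},{"x":0,"y":0,"z":0,"rx":0,"ry":0,"rz":0,"hand":140},{"x":0,"y":0,"z":0,"rx":0,"ry":0,"rz":0,"hand":140}]'; python3 -c "
from h import *
s=[]
for i in range(8):
  robot.capture('top'); o=robot.observe(); s.append(np.r_[o['force'],o['ft_torque']])
print(np.round(s,2).tolist(),o['width'],o['qpos'])
c=robot.capture('side')['color'][:,:,::-1]; d=robot.capture('top')['color'][:,:,::-1]
cv2.imwrite('pics/c6.png',cv2.resize(np.hstack([d,c]),(800,300)))"
```

```text
time_s: 8.15
tool_pos: [0.4295, -0.0836, 0.166]
eef_rot: [0.018, 1.0, -0.0, -0.001]
force: [-0.5, -0.8, -3.3]
width: 0.0582
gripper_force: 65.5
[[-0.88, -0.24, -4.67, -0.01, 0.04, 0.01], [0.6, -0.98, -4.32, 0.02, 0.06, -0.05], [-0.25, 0.41, -3.71, 0.03, 0.03, -0.01], [0.38, 0.13, -3.4, -0.04, 0.03, 0.01], [-0.17, -0.03, -3.71, -0.0, 0.01, 0.02], [-0.9, -0.51, -3.56, -0.02, 0.02, 0.04], [-0.65, -0.25, -3.76, 0.0, 0.02, 0.01], [-0.64, 0.45, -3.95, -0.02, -0.01, 0.02]] 0.05840961505261296 [-0.28332056  0.15119472  0.4062951   2.06375434 -0.07380796  0.94011076
  1.69537412]
```

View pics/c6.png

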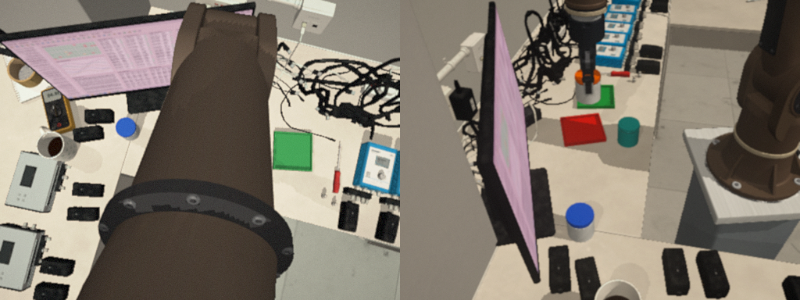

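The tin (side ~(588,85)) is held upright and well above the worktop, and the weight reads about −3.8 N, which suggests it is not empty. Now the shakes.

```bash
python3 -m pendant '[{"x":0,"y":0,"z":0,"rx":0.05,"ry":0,"rz":0,"hand":140},{"x":0,"y":0,"z":0,"rx":0.07,"ry":0,"rz":0,"hand":140},{"x":0,"y":0,"z":0,"rx":0.07,"ry":0,"rz":0,"hand":140},{"x":0,"y":0,"z":0,"rx":0.07,"ry":0,"rz":0,"hand":140},{"x":0,"y":0,"z":0,"rx":0.07,"ry":0,"rz":0,"hand":140},{"x":0,"y":0,"z":0,"rx":0.07,"ry":0,"rz":0,"hand":140},{"x":0,"y":0,"z":0,"rx":0.07,"ry":0,"rz":0,"hand":140},{"x":0,"y":0,"z":0,"rx":0.05,"ry":0,"rz":0,"hand":140},{"x":0,"y":0,"z":0,"rx":0,"ry":0,"rz":0,"hand":140},{"x":0,"y":0,"z":0,"rx":0,"ry":0,"rz":0,"hand":140},{"x":0,"y":0,"z":0,"rx":0,"ry":0,"rz":0,"hand":140}]'; python3 -c "
from h import *
s=[]
for i in range(6):
  c=robot.capture('side'); o=robot.observe(); s.append(np.r_[o['force'],o['ft_torque']])
print(np.mean(s,0).round(2),np.degrees(np.arccos(-R.from_quat(o['eef_rot']).as_matrix()[2,2])),o['qpos'])
cv2.imwrite('pics/c7.png',c['color'][:,:,::-1])"
```

```text
time_s: 9.75
tool_pos: [0.4296, -0.0847, 0.1667]
eef_rot: [0.019, 0.966, -0.256, -0.005]
force: [0.2, -0.2, -4.5]
width: 0.0584
gripper_force: 66.1
[-0.22  0.02 -3.89  0.93 -0.02  0.04] 29.75865246052741 [-0.67230538  0.25142311  0.35588648  2.09911797  0.4624783   1.04862844
  0.93068234]
```

View pics/c7.png

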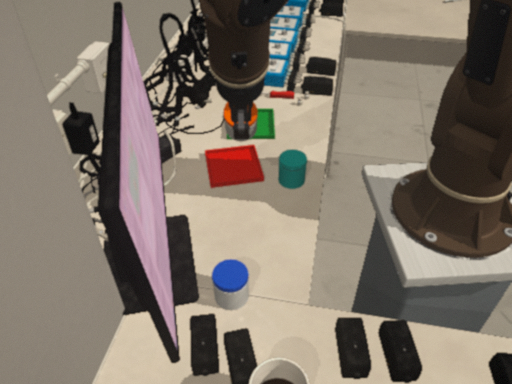

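The tin is tipped (side px (240,122)), still gripped at 29.8°. Back upright, tip again, and upright.

```bash
python3 -m pendant '[{"x":0,"y":0,"z":0,"rx":-0.05,"ry":0,"rz":0,"hand":140},{"x":0,"y":0,"z":0,"rx":-0.07,"ry":0,"rz":0,"hand":140},{"x":0,"y":0,"z":0,"rx":-0.07,"ry":0,"rz":0,"hand":140},{"x":0,"y":0,"z":0,"rx":-0.07,"ry":0,"rz":0,"hand":140},{"x":0,"y":0,"z":0,"rx":-0.07,"ry":0,"rz":0,"hand":140},{"x":0,"y":0,"z":0,"rx":-0.07,"ry":0,"rz":0,"hand":140},{"x":0,"y":0,"z":0,"rx":-0.07,"ry":0,"rz":0,"hand":140},{"x":0,"y":0,"z":0,"rx":-0.05,"ry":0,"rz":0,"hand":140},{"x":0,"y":0,"z":0,"rx":0,"ry":0,"rz":0,"hand":140},{"x":0,"y":0,"z":0,"rx":0,"ry":0,"rz":0,"hand":140},{"x":0,"y":0,"z":0,"rx":0,"ry":0,"rz":0,"hand":140}]'
python3 -m pendant '[{"x":0,"y":0,"z":0,"rx":0.05,"ry":0,"rz":0,"hand":140},{"x":0,"y":0,"z":0,"rx":0.07,"ry":0,"rz":0,"hand":140},{"x":0,"y":0,"z":0,"rx":0.07,"ry":0,"rz":0,"hand":140},{"x":0,"y":0,"z":0,"rx":0.07,"ry":0,"rz":0,"hand":140},{"x":0,"y":0,"z":0,"rx":0.07,"ry":0,"rz":0,"hand":140},{"x":0,"y":0,"z":0,"rx":0.07,"ry":0,"rz":0,"hand":140},{"x":0,"y":0,"z":0,"rx":0.07,"ry":0,"rz":0,"hand":140},{"x":0,"y":0,"z":0,"rx":0.05,"ry":0,"rz":0,"hand":140},{"x":0,"y":0,"z":0,"rx":0,"ry":0,"rz":0,"hand":140},{"x":0,"y":0,"z":0,"rx":0,"ry":0,"rz":0,"hand":140},{"x":0,"y":0,"z":0,"rx":0,"ry":0,"rz":0,"hand":140}]'
python3 -m pendant '[{"x":0,"y":0,"z":0,"rx":-0.05,"ry":0,"rz":0,"hand":140},{"x":0,"y":0,"z":0,"rx":-0.07,"ry":0,"rz":0,"hand":140},{"x":0,"y":0,"z":0,"rx":-0.07,"ry":0,"rz":0,"hand":140},{"x":0,"y":0,"z":0,"rx":-0.07,"ry":0,"rz":0,"hand":140},{"x":0,"y":0,"z":0,"rx":-0.07,"ry":0,"rz":0,"hand":140},{"x":0,"y":0,"z":0,"rx":-0.07,"ry":0,"rz":0,"hand":140},{"x":0,"y":0,"z":0,"rx":-0.07,"ry":0,"rz":0,"hand":140},{"x":0,"y":0,"z":0,"rx":-0.05,"ry":0,"rz":0,"hand":140},{"x":0,"y":0,"z":0,"rx":0,"ry":0,"rz":0,"hand":140},{"x":0,"y":0,"z":0,"rx":0,"ry":0,"rz":0,"hand":140},{"x":0,"y":0,"z":0,"rx":0,"ry":0,"rz":0,"hand":140}]'
python3 -c "
from h import *
s=[]
for i in range(6):
  c=robot.capture('side'); o=robot.observe(); s.append(np.r_[o['force'],o['ft_torque']])
print(np.mean(s,0).round(2),o['qpos'],o['tool_pos'],R.from_quat(o['eef_rot']).as_matrix().round(3).tolist())"
```

```text
time_s: 11.15
tool_pos: [0.4295, -0.0835, 0.1663]
eef_rot: [0.018, 1.0, -0.001, -0.0]
force: [0.1, 0.2, -3.7]
width: 0.0582
gripper_force: 66.2
time_s: 12.25
tool_pos: [0.4297, -0.0843, 0.1667]
eef_rot: [0.019, 0.966, -0.256, -0.005]
force: [-0.2, 0.6, -3.6]
width: 0.0582
gripper_force: 66.2
time_s: 13.35
tool_pos: [0.4295, -0.0838, 0.1665]
eef_rot: [0.019, 1.0, -0.0, -0.0]
force: [0.3, -0.5, -3.4]
width: 0.0585
gripper_force: 66.1
[-0.05 -0.22 -3.63 -0.   -0.01 -0.01] [-0.2761712   0.1510827   0.39668255  2.0632693  -0.07176716  0.94014929
  1.69275753] [ 0.42966366 -0.08371937  0.16645805] [[-0.999, 0.037, -0.0], [0.037, 0.999, -0.0], [0.0, -0.0, -1.0]]
```

Weight is steady at −3.6 N (empty would be about 1 N), so something is left in it and it goes to the red tray.

```bash
python3 -m pendant '[{"x":-0.004,"y":-0.016,"z":0,"rx":0,"ry":0,"rz":0,"hand":140},{"x":-0.004,"y":-0.018,"z":0,"rx":0,"ry":0,"rz":0,"hand":140},{"x":-0.005,"y":-0.018,"z":0,"rx":0,"ry":0,"rz":0,"hand":140},{"x":-0.004,"y":-0.018,"z":0,"rx":0,"ry":0,"rz":0,"hand":140},{"x":-0.004,"y":-0.018,"z":0,"rx":0,"ry":0,"rz":0,"hand":140},{"x":0,"y":0,"z":0.02,"rx":0,"ry":0,"rz":0,"hand":140},{"x":0,"y":0,"z":0.02,"rx":0,"ry":0,"rz":0,"hand":140},{"x":0,"y":0,"z":0.02,"rx":0,"ry":0,"rz":0,"hand":140},{"x":0,"y":0,"z":0.02,"rx":0,"ry":0,"rz":0,"hand":140},{"x":0,"y":0,"z":0.02,"rx":0,"ry":0,"rz":0,"hand":140},{"x":0,"y":0,"z":0.02,"rx":0,"ry":0,"rz":0,"hand":140},{"x":0,"y":0,"z":0.015,"rx":0,"ry":0,"rz":0,"hand":140},{"x":0,"y":0,"z":0.015,"rx":0,"ry":0,"rz":0,"hand":140},{"x":0,"y":0,"z":0.01,"rx":0,"ry":0,"rz":0,"hand":140},{"x":0,"y":0,"z":0,"rx":0,"ry":0,"rz":0,"hand":140},{"x":0,"y":0,"z":0,"rx":0,"ry":0,"rz":0,"hand":140}]'
python3 -c "
from h import *
c=robot.capture('side')['color'][:,:,::-1]; d=robot.capture('top')['color'][:,:,::-1]
cv2.imwrite('pics/c8.png',np.hstack([cv2.resize(c[100:200,170:300],(390,300)),cv2.resize(d[100:230,220:389],(390,300))]))"
```

```text
time_s: 15.25
tool_pos: [0.4475, -0.1729, 0.0067]
eef_rot: [0.019, 1.0, -0.0, 0.0]
force: [-0.5, -0.4, -4.0]
width: 0.0586
gripper_force: 66.1
```

View pics/c8.png

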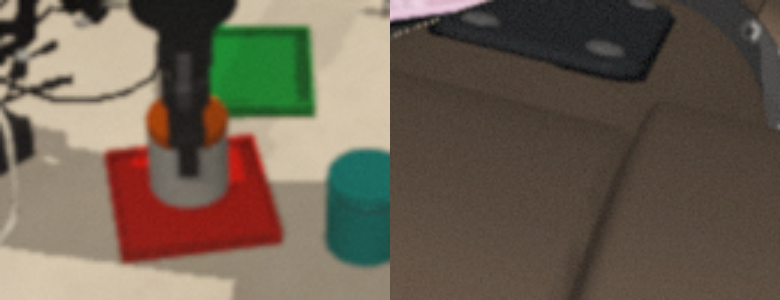

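The tin hangs centred over the red tray, about 16 mm up. Lowering until the floor is felt.

```bash
python3 -m pendant '[{"x":0,"y":0,"z":0.006,"rx":0,"ry":0,"rz":0,"hand":140},{"x":0,"y":0,"z":0.004,"rx":0,"ry":0,"rz":0,"hand":140},{"x":0,"y":0,"z":0.003,"rx":0,"ry":0,"rz":0,"hand":140},{"x":0,"y":0,"z":0,"rx":0,"ry":0,"rz":0,"hand":140},{"x":0,"y":0,"z":0,"rx":0,"ry":0,"rz":0,"hand":140}]';python3 -m pendant '[{"x":0,"y":0,"z":0.002,"rx":0,"ry":0,"rz":0,"hand":140},{"x":0,"y":0,"z":0,"rx":0,"ry":0,"rz":0,"hand":140},{"x":0,"y":0,"z":0,"rx":0,"ry":0,"rz":0,"hand":140}]'
```

```text
time_s: 15.85
tool_pos: [0.4471, -0.1729, -0.0066]
eef_rot: [0.019, 1.0, 0.0, -0.0]
force: [-0.1, 0.5, -3.7]
width: 0.0584
gripper_force: 66.1
time_s: 16.15
tool_pos: [0.4473, -0.1729, -0.0085]
eef_rot: [0.019, 1.0, 0.0, -0.0]
force: [-0.3, 1.2, -3.8]
width: 0.0581
gripper_force: 66.1
```

```bash
python3 -m pendant '[{"x":0,"y":0,"z":0.0015,"rx":0,"ry":0,"rz":0,"hand":140},{"x":0,"y":0,"z":0,"rx":0,"ry":0,"rz":0,"hand":140},{"x":0,"y":0,"z":0,"rx":0,"ry":0,"rz":0,"hand":140}]';python3 -m pendant '[{"x":0,"y":0,"z":0.0015,"rx":0,"ry":0,"rz":0,"hand":140},{"x":0,"y":0,"z":0,"rx":0,"ry":0,"rz":0,"hand":140},{"x":0,"y":0,"z":0,"rx":0,"ry":0,"rz":0,"hand":140}]'
```

```text
time_s: 16.45
tool_pos: [0.4475, -0.1729, -0.009]
eef_rot: [0.019, 1.0, 0.0, 0.0]
force: [-4.9, 1.9, 16.2]
width: 0.0581
gripper_force: 68.0
time_s: 16.75
tool_pos: [0.4476, -0.1729, -0.0091]
eef_rot: [0.019, 1.0, 0.001, 0.001]
force: [-11.7, 5.3, 43.9]
width: 0.0584
gripper_force: 70.6
```

Floor contact. I'll relieve the push, open and rise.

```bash
python3 -m pendant '[{"x":0,"y":0,"z":-0.002,"rx":0,"ry":0,"rz":0,"hand":140},{"x":0,"y":0,"z":0,"rx":0,"ry":0,"rz":0,"hand":140},{"x":0,"y":0,"z":0,"rx":0,"ry":0,"rz":0,"hand":90},{"x":0,"y":0,"z":0,"rx":0,"ry":0,"rz":0,"hand":40},{"x":0,"y":0,"z":0,"rx":0,"ry":0,"rz":0,"hand":0},{"x":0,"y":0,"z":0,"rx":0,"ry":0,"rz":0,"hand":0},{"x":0,"y":0,"z":0,"rx":0,"ry":0,"rz":0,"hand":0},{"x":0,"y":0,"z":-0.01,"rx":0,"ry":0,"rz":0,"hand":0},{"x":0,"y":0,"z":-0.02,"rx":0,"ry":0,"rz":0,"hand":0},{"x":0,"y":0,"z":-0.03,"rx":0,"ry":0,"rz":0,"hand":0},{"x":0,"y":0,"z":-0.03,"rx":0,"ry":0,"rz":0,"hand":0},{"x":0,"y":0,"z":-0.03,"rx":0,"ry":0,"rz":0,"hand":0},{"x":0,"y":0,"z":-0.03,"rx":0,"ry":0,"rz":0,"hand":0},{"x":0,"y":0,"z":0,"rx":0,"ry":0,"rz":0,"hand":0},{"x":0,"y":0,"z":0,"rx":0,"ry":0,"rz":0,"hand":0}]'
python3 -c "
from h import *
c=robot.capture('side'); m=big(c,'orange'); x,y,w,h=cv2.boundingRect(m); print(x,y,w,h,plane(c,x+w/2,y+h/2,.062))
cv2.imwrite('pics/c9.png',c['color'][:,:,::-1])"
```

```text
time_s: 18.25
tool_pos: [0.4477, -0.1729, 0.1414]
eef_rot: [0.019, 1.0, 0.0, 0.001]
force: [-0.2, -0.3, -0.1]
width: 0.0855
gripper_force: 0.0
219 136 28 20 [ 0.44736413 -0.17021401  0.062     ]
```

View pics/c9.png

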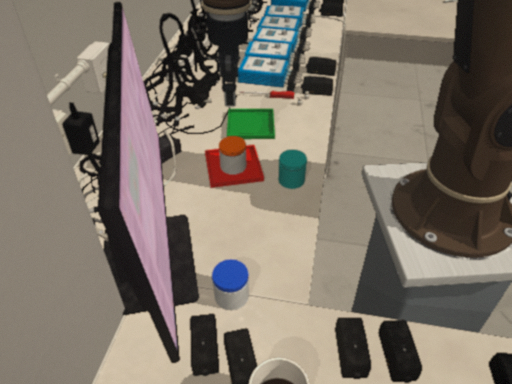

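The tin stands upright in the middle of the red tray (232,150), the gripper is empty and clear (force ~0), and the blue tin is unmoved at (231,283).

```bash
python3 -c "
from workcell import robot
print(robot.hand_in())"
```

```text
the job is handed in; nothing more can be done
None
```

The orange-lidded tin read about 3.6 N in both upright readings before and after the two tips of about 30°, so it still holds the slug; I stood it upright in the red tray, left the blue tin where it was, and handed the job in at about 18 s, with no verdict returned (my first grasp closed on top of the lid with about 19 N before I corrected for a height offset).

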